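# Hang the brass work hanger on the copper bar and hold it against the sprung contact

### The job

Pick up the brass work hanger by its square post, hook it down over the bare copper bar at least 5 cm short of the sprung contact, then slide it along the bar, without lifting it off, until it pushes the contact's plunger half-way in (the green half of the stem gone into the black housing, about 10 N), never slamming the plunger fully in. Finish while still gripping the hanger, keeping it down on the bar and pressing steadily like that, so that I can tighten its screw. Leave the steel hanger and the other things on the bench where they are.

Things in the scene. Friction and masses are not known exactly. Their poses are not given: they have to be found in the camera images.
- hanger_centre (a point): Brass work hanger, loose, 0.17-0.34 kg, standing upright: inverted U 30 (x) x 60 (y) mm with a grip post on top, 100 mm tall. Point: its centre, 50 mm above its feet, on the underside of the U's roof. Two 5 mm legs go 50 mm down from there, with a 20 mm gap between (across x), open below and at both ends, to straddle a bar along its y. z up; same either way round.
- hanger_grip (a point): Best grip point on the brass hanger's square post (16 x 16 mm), 33 mm above its centre point; same axes. The U's 6 mm thick roof ends and the post begins 27 mm below this point; the post's top is 17 mm above it. Small pegs with silvery rings and a dark screw stand out up to 10 mm from the outside of both legs.
- spare_centre (a point): Steel hanger of the same shape and size with gold rings, standing on the bench: leave it alone. Point and axes as for the brass one. The two may stand in each other's place.
- bar_mid (a point): Middle of the copper bar's axis (fixed). Round bar, 10 mm thick, 400 mm long, level, 130 mm above the bench, on a 10 mm wide post 192 mm either side of the middle. y runs along the bar towards the sprung contact; the bare stretch is on the -y side. With the hanger resting on the bar, the hanger's centre point is 5 mm above the bar's axis.
- plunger_face (a point): Centre, on the bar's axis, of the plunger's front face: a steel disc 36 mm across, 6 mm thick, round the bar, facing the bar's -y (its own -y). Behind it the stem, 20 mm red then 20 mm green, then the mouth of a black housing 44 mm square, 75 mm long, fixed on the bar. The point moves with the plunger. The hanger's flat ends are 30 mm from its centre.
- plunger (a joint): How far the plunger is pushed in towards the bar's +y, m: 0 free (as at the start), 0.020 half-way (the green half just gone), 0.040 fully in. Spring: 0.5 N per mm from zero, so 10 N at half-way.
- bowl: Terracotta bowl, 100 mm across, 50 mm tall, leave it alone; origin under its centre.
- tumbler: Glass tumbler, 72 mm across, 90 mm tall, leave it alone; origin under its centre.
- flux: Jar with black cap, 52 mm across, 75 mm tall, leave it alone; origin under its centre.
- burrs: Low dark steel dish, 72 mm across, 30 mm tall, leave it alone; origin under its centre.
- brush: Red-handled brush lying on the bench along its x, leave it alone.
- driver: Wood-handled screwdriver lying on the bench along its x, leave it alone.
Mind the look-alikes: they are no part of the job. There is more than one size of the part that bears hanger_centre; the job needs the middle-sized.

How it is judged:
By the outcome, as a careful person would: the job done as asked, in the order asked, and still so for the second after the job is handed in, while the arm keeps its last pose, push and grip.
It also fails if it takes over 48 s, if anything falls off the work surface, if the arm or the gripper's body presses on something with over 40 N, if the wrist force passes 120 N, or if a joint passes its speed limit or range.

### The arm

A 6-joint arm with a two-finger parallel gripper is mounted at the origin on the work surface. World frame = base frame: x ahead of the robot, y to its left, z up, the work surface at z = 0. Lengths are in m, angles in rad, forces in N, time in s.
With the tool pointing down it reaches from about 0.4 to 0.925 m from the base axis. Payload 12.5 kg.
Tool frame: the origin (TCP) lies on the centre line of the jaws, within the pads' length; the fingertips stand 17 mm ahead of it and the grasp point (between the pads) lies 2 mm behind it; z points along the fingers, y is the direction in which the jaws open and shut (so a half turn about z gives the same grasp; the last joint's range is limited). The gripper opens to 95 mm and grips with 3 to 60 N. Pads are 20 mm wide; open, the fingers measure 119 mm over their backs; the gripper's body (75 mm by 180 mm) begins 59 mm behind the grasp point.
Start: joints at [1.147, 0.491, 1.559, -0, 1.092, -0.106], TCP at [0.195, 0.594, 0.232] pointing down, gripper open.
Joint ranges: [-3.1, 3.1], [-0.84, 2.19], [0.05, 2.79], [-1.13, 4.28], [0.06, 2.93], [-2.69, 2.69]. Speed limits (rad/s): [2.22, 2.22, 2.79, 3.14, 3.14, 3.14].

### API

Orientations are given as a rotation vector (axis times angle).
In Python, from cell import arm gives the robot as it stands.
- The arm moves only by the tool arm_command, never from a script. Its argument "steps" is a list of rows, each an object with "offset": the shift along the tool's x, y, z in cm, a list of three; "rot": the turn, a rotation vector about the tool's x, y, z in rad, a list of three. In form: [{"offset": [x, y, z], "rot": [wx, wy, wz]}, ...]. A call has 1 to 20 rows; each row is the pose to reach, as a shift and turn from the pose commanded when the call began, along the tool's axes at that moment; what a row does not reach only later rows make up. A row lasts 1/8 s, in which the tool goes at most 62.5 mm and 10.7 degrees, less where a joint would pass 70% of its speed; a pose out of reach is approached as far as the arm can. A call with a gripper value outside its range is refused whole. "claw" is the finger opening in cm, from 0 to 9.51, set as the call begins (left out, the last holds). The fingers move at their own pace and stop on an object; "squeeze" is the grip in N (left out, the last holds). Time passes only in rows, so rows that repeat a pose let the fingers close. It gives the time, the measured TCP pose, the force and the opening at its end, in the units of the state.
- arm.state(): the state, without advancing time (a new reading comes with each control period).
- arm.capture(name): name is "side" or "top" or "wrist"; returns a dict with "img" (420x560x3 uint8, blue, green, red), "mtx" (3x3 intrinsics, pixels), "extrinsics" (4x4, takes a point from camera to world coordinates). Camera axes: x right, y down, z forward; pixel columns grow to the right and rows downward; lengths in m; the calibration is good to about 2 mm. The wrist camera is an equidistant fisheye: a pixel r from the principal point sees the ray r / f radians off the axis. A picture is of the moment at which its call begins. There is no depth.
- arm.close_job(): hands the job in, once; it reports no verdict.
The state is a dict: "time_s": time; "joint_positions": joint angles; "dq": joint speeds; "joint_efforts": joint torques, N m; "position": TCP position; "eef_rot": TCP orientation; "wrist_force": force on the tool from outside, world axes, zero at the start; "wrist_torque": the same for the moment, N m; "grip_width": finger opening in m.
Only numpy, scipy, OpenCV 4.12 (cv2) and the standard library are available. Lean on these libraries where they do the work, as an engineer would, in place of code of your own. Each camera call takes 0.05 s, during which the arm holds its last target.

## Working session

There is one attempt and no reset: what is moved stays moved. The work goes in short steps, Python scripts to look and compute and a tool call to move; the robot and the scene stay as the last step left them, time stands still between calls to the robot, and variables do not carry over. Pictures are saved under pics/ and viewed, and the job is handed in when it is done.

Besides the shell and the picture viewer there is one more tool, called after "Request:" as name([rows], argument=value, ...), one row to a line, values as JSON. arm_command: Moves the arm, as the interface text tells. Its arguments: {"type":"object","properties":{"steps":{"type":"array","items":{"type":"object","properties":{"offset":{"type":"array","items":{"type":"number"}},"rot":{"type":"array","items":{"type":"number"}}}}},"claw":{"type":"number"},"squeeze":{"type":"number"}},"required":["steps"]}

```bash
mkdir -p pics; ls
python3 - <<'E'
from cell import arm
import cv2,numpy as np
print(arm.state())
for n in ("side","top","wrist"):
    d=arm.capture(n); cv2.imwrite(f"pics/{n}0.png",d["img"]); print(n,d["mtx"],d["extrinsics"])
    np.savez(f"pics/{n}0.npz",**d)
E
```

```text
pics
{'time_s': 0.0, 'joint_positions': array([ 1.14741045e+00,  4.91552527e-01,  1.55948250e+00,  2.90745839e-06,
        1.09168262e+00, -1.05606074e-01]), 'dq': array([ 0.00057712, -0.00057157, -0.00017768, -0.00040581, -0.00176773,
        0.0004635 ]), 'joint_efforts': array([ 1.20184170e-03, -6.12630486e+01, -2.58187097e+01,  6.92599732e-02,
        4.81508137e-02, -1.02142719e-04]), 'position': array([0.19516999, 0.59349618, 0.23105472]), 'eef_rot': array([-4.97024740e-01, -3.10172605e+00,  1.70446273e-03]), 'wrist_force': array([ 0.05749303, -0.7087934 ,  0.8486519 ]), 'wrist_torque': array([-0.06528618, -0.02938251,  0.02556408]), 'grip_width': 0.09518769079214716}
side [[443.56168228   0.         281.53779516]
 [  0.         443.56168228 211.44820688]
 [  0.           0.           1.        ]] [[ 0.95567195 -0.21970264  0.196015    0.19085274]
 [-0.29434555 -0.72917586  0.61778901 -0.76981268]
 [ 0.00719953 -0.64809977 -0.76152141  1.03599758]
 [ 0.          0.          0.          1.        ]]
top [[425.60634354   0.         272.60592126]
 [  0.         425.60634354 215.7806956 ]
 [  0.           0.           1.        ]] [[ 0.02269561 -0.98077198  0.19383301  0.23541113]
 [-0.99974006 -0.02184346  0.0065327  -0.01472485]
 [-0.00217311 -0.19393088 -0.98101279  1.17297449]
 [ 0.          0.          0.          1.        ]]
wrist [[325.1922621    0.         278.92449278]
 [  0.         325.1922621  204.83296928]
 [  0.           0.           1.        ]] [[ 0.31233929  0.92027968  0.23564693  0.13085624]
 [ 0.94996969 -0.30223112 -0.0788285   0.61569621]
 [-0.00132443  0.24847868 -0.96863646  0.38466561]
 [ 0.          0.          0.          1.        ]]
```

View pics/side0.png

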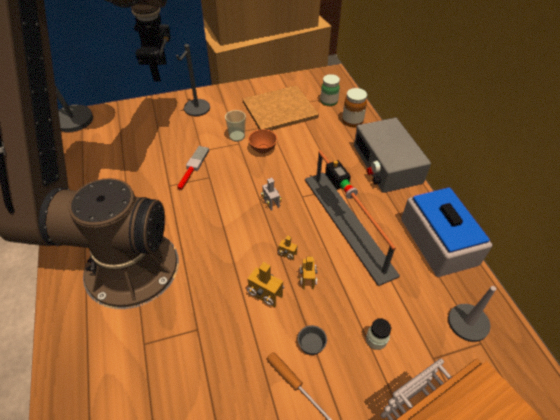

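View pics/top0.png

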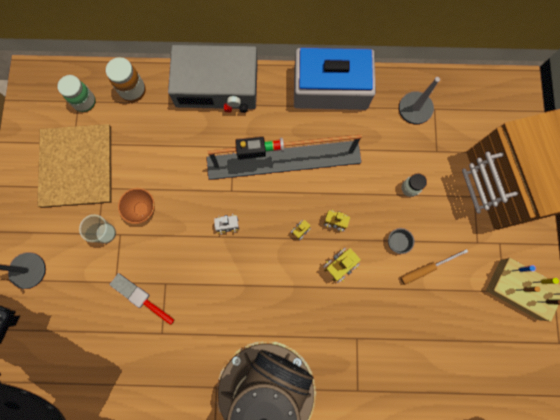

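View pics/wrist0.png

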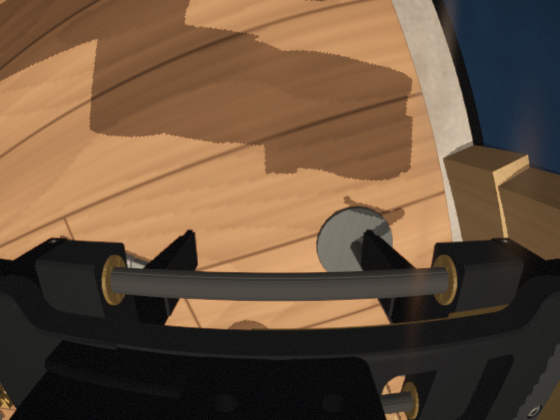

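```bash
cat > h.py <<'E'
import numpy as np,cv2
def ray(d,u,v):
    K=d["mtx"];E=d["extrinsics"]
    p=np.array([(u-K[0,2])/K[0,0],(v-K[1,2])/K[1,1],1.]);return E[:3,3],E[:3,:3]@p
def onz(d,u,v,z):
    o,r=ray(d,u,v);return o+r*(z-o[2])/r[2]
def tri(rs):
    A=np.zeros((3,3));b=np.zeros(3)
    for o,r in rs:
        r=r/np.linalg.norm(r);P=np.eye(3)-np.outer(r,r);A+=P;b+=P@o
    x=np.linalg.solve(A,b)
    return x,[float(np.linalg.norm((np.eye(3)-np.outer(r,r)/(r@r))@(x-o))) for o,r in rs]
def proj(d,p):
    K=d["mtx"];E=d["extrinsics"];q=E[:3,:3].T@(np.asarray(p)-E[:3,3]);q=K@q;return q[:2]/q[2]
def ld(n): return dict(np.load(f"pics/{n}.npz"))
def crop(d,x0,y0,x1,y1,s,name):
    cv2.imwrite(f"pics/{name}.png",cv2.resize(d["img"][y0:y1,x0:x1],None,fx=s,fy=s,interpolation=cv2.INTER_CUBIC))
E
python3 - <<'E'
from h import *
t=ld("top0");s=ld("side0")
crop(t,280,190,370,290,6,"tz");crop(s,235,225,335,305,8,"sz")
crop(t,190,120,370,190,4,"tb");crop(s,290,140,410,290,4,"sb")
E
```

```text
(no output)
```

View pics/tz.png

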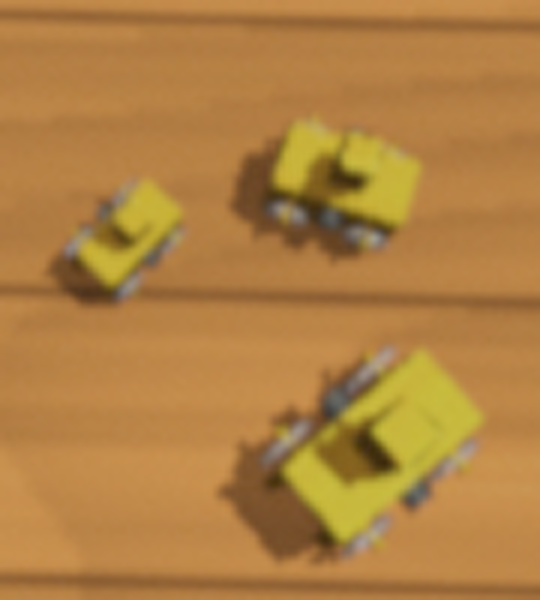

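View pics/sz.png

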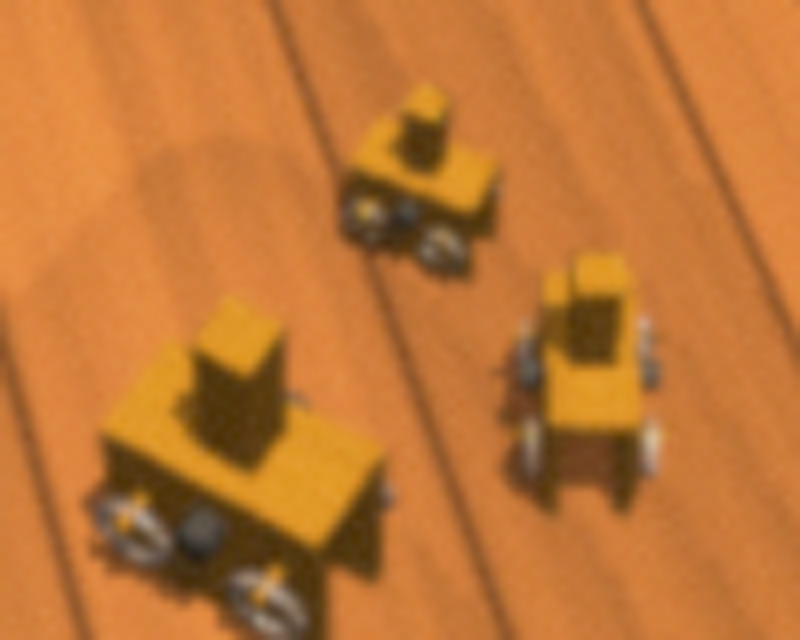

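View pics/tb.png

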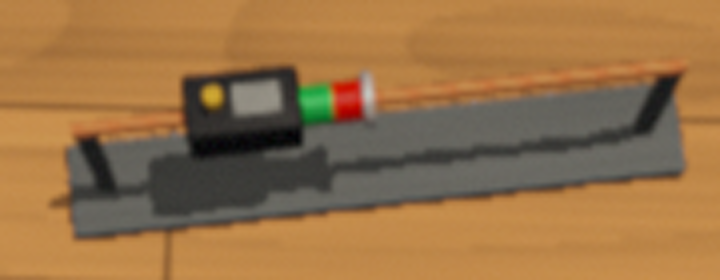

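View pics/sb.png

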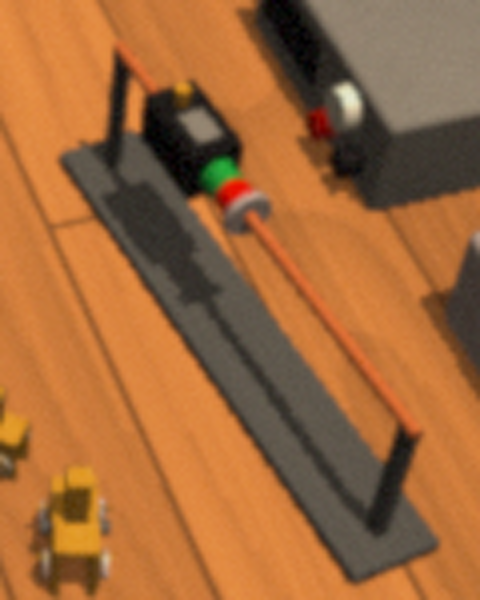

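Run:
```python
from h import *
t=ld("top0");s=ld("side0")
T=lambda a,b:(280+a/6-.4,190+b/6-.4)
S=lambda a,b:(235+a/8-.4,225+b/8-.4)
print("post top tri",tri([ray(t,*T(361,150)),ray(s,*S(602,274))]))
for nm,c in (("mid",[(297,122),(423,157),(405,230),(272,190)]),):
    P=np.array([onz(t,*T(*q),.056) for q in c]);print(P.round(4),P.mean(0))
    d=P[1]-P[0]+P[2]-P[3];print("yaw long",np.degrees(np.arctan2(d[1],d[0])),np.linalg.norm(d)/2)
    e=P[3]-P[0]+P[2]-P[1];print(np.degrees(np.arctan2(e[1],e[0])),np.linalg.norm(e)/2)
print("top posttop",onz(t,*T(361,150),.1),"side",onz(s,*S(602,274),.1))
c=[(545,428),(642,428)];print([onz(s,*S(*q),.056) for q in c])
TB=lambda a,b:(190+a/4-.4,120+b/4-.4)
SB=lambda a,b:(290+a/4-.4,140+b/4-.4)
a=[("left end",(75,131),(119,45)),("right end",(685,67),(415,432)),("disc",(369,97),(247,211))]
R={}
for n,p,q in a:
    R[n]=tri([ray(t,*TB(*p)),ray(s,*SB(*q))]);print(n,R[n],onz(t,*TB(*p),.13),onz(s,*SB(*q),.13))
p,q=R["left end"][0],R["right end"][0];print((p+q)/2,np.linalg.norm(p-q),np.degrees(np.arctan2(p[1]-q[1],p[0]-q[0])))
```

```text
post top tri (array([ 0.45495253, -0.18055174,  0.09702646]), [4.97909145433641e-06, 4.979091454442907e-06])
[[ 0.4755 -0.1584  0.056 ]
 [ 0.4608 -0.2145  0.056 ]
 [ 0.4276 -0.2061  0.056 ]
 [ 0.4443 -0.1472  0.056 ]] [ 0.45202755 -0.18152986  0.056     ]
yaw long -105.28342564672819 0.059594178503012414
163.06372972961984 0.03362562174186118
top posttop [ 0.45435084 -0.18009409  0.1       ] side [ 0.45411105 -0.182418    0.1       ]
[array([ 0.42901383, -0.20576019,  0.056     ]), array([ 0.45889397, -0.21481709,  0.056     ])]
left end (array([0.60395184, 0.16106013, 0.13187461]), [0.0003591942684101961, 0.0003591942684099608]) [0.60423629 0.16139842 0.13      ] [0.60519934 0.16306576 0.13      ]
right end (array([ 0.65618596, -0.23138465,  0.13228154]), [0.0006318042744707083, 0.0006318042744707324]) [ 0.65643133 -0.23172743  0.13      ] [ 0.65806603 -0.22995701  0.13      ]
disc (array([ 0.62957915, -0.02726878,  0.13387238]), [0.00037782516699302345, 0.00037782516699322663]) [ 0.6314509  -0.02736187  0.13      ] [ 0.63104509 -0.02414714  0.13      ]
[ 0.6300689  -0.03516226  0.13207808] 0.39590588646287517 97.58146719452368
```

Run:
```python
from h import *
t=ld("top0");s=ld("side0")
print("stand base",onz(t,27,270,0),onz(s,196,107,0))
print("stand top side", [onz(s,187,45,z) for z in (.1,.2,.3)])
print("large post top", [onz(t,280+405/6,190+435/6,z) for z in (.1,.15)], tri([ray(t,280+410/6,190+435/6),ray(s,235+238/8,225+335/8)]))
print("small", tri([ray(t,280+145/6,190+205/6),ray(s,235+427/8,225+105/8)]))
crop(s,130,0,270,140,5,"st")
```

```text
stand base [0.30056336 0.66336262 0.        ] [0.29856944 0.66672908 0.        ]
stand top side [array([0.32548282, 0.94813512, 0.1       ]), array([0.31109922, 0.76459321, 0.2       ]), array([0.29671563, 0.58105131, 0.3       ])]
large post top [array([ 0.33189835, -0.19855749,  0.1       ]), array([ 0.3274021, -0.189991 ,  0.15     ])] (array([ 0.33059509, -0.19477717,  0.13493294]), [0.0017914783839918565, 0.001791478383991954])
small (array([ 0.42875914, -0.08998173,  0.08050072]), [0.0020436957049039467, 0.0020436957049039576])
```

View pics/st.png

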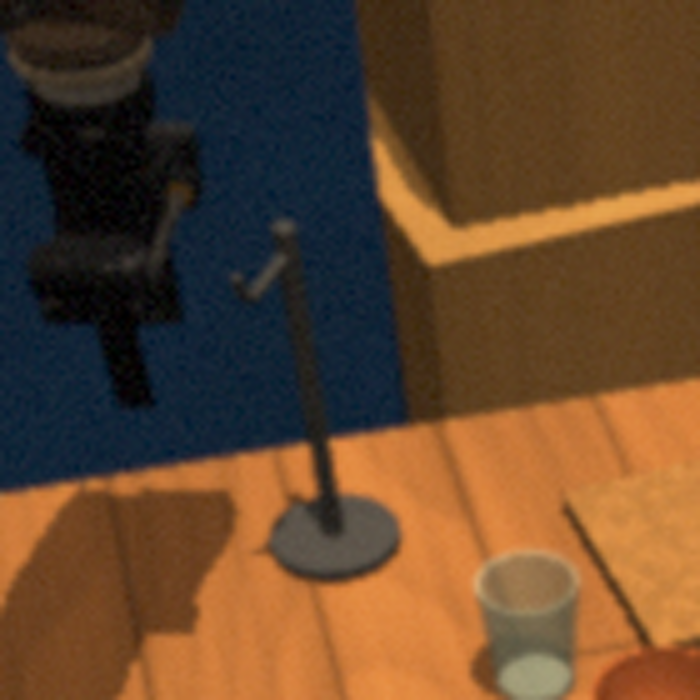

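```bash
cat >> h.py <<'E'
from scipy.spatial.transform import Rotation as Ro
def offs(p0,rv0,targets):
    R0=Ro.from_rotvec(rv0)
    for (x,y,z,yaw) in targets:   # yaw = world angle of tool y, deg, tool straight down
        o=R0.inv().apply(np.array([x,y,z])-p0)*100
        a=np.radians(yaw);yt=np.array([np.cos(a),np.sin(a),0]);zt=np.array([0,0,-1.]);xt=np.cross(yt,zt)
        w=(R0.inv()*Ro.from_matrix(np.c_[xt,yt,zt])).as_rotvec()
        print([x,y,z,yaw],"off",o.round(2),"rot",w.round(4))
E
python3 - <<'E'
from h import *
offs(np.array([.195,.594,.232]),np.array([-.49702,-3.10173,0.0017]),[(.2,.54,.232,72),(.22,.48,.232,72),(.26,.43,.232,72),(.31,.38,.232,72),(.36,.33,.232,72),(.4,.28,.232,72),(.43,.18,.23,74.5),(.45,0.05,.22,74.5),(.453,-.1,.22,74.5),(.4535,-.181,.21,74.5)])
E
```

```text
[0.2, 0.54, 0.232, 72] off [-2.16 -4.97  0.01] rot [-0.0011 -0.0001 -0.0036]
[0.22, 0.48, 0.232, 72] off [-5.940e+00 -1.005e+01  1.000e-02] rot [-0.0011 -0.0001 -0.0036]
[0.26, 0.43, 0.232, 72] off [-1.130e+01 -1.355e+01  1.000e-02] rot [-0.0011 -0.0001 -0.0036]
[0.31, 0.38, 0.232, 72] off [-17.61 -16.74   0.02] rot [-0.0011 -0.0001 -0.0036]
[0.36, 0.33, 0.232, 72] off [-2.392e+01 -1.992e+01  2.000e-02] rot [-0.0011 -0.0001 -0.0036]
[0.4, 0.28, 0.232, 72] off [-2.928e+01 -2.342e+01  2.000e-02] rot [-0.0011 -0.0001 -0.0036]
[0.43, 0.18, 0.23, 74.5] off [-35.26 -31.98   0.23] rot [-0.0011 -0.0001 -0.0473]
[0.45, 0.05, 0.22, 74.5] off [-41.22 -43.71   1.24] rot [-0.0011 -0.0001 -0.0473]
[0.453, -0.1, 0.22, 74.5] off [-46.19 -57.86   1.26] rot [-0.0011 -0.0001 -0.0473]
[0.4535, -0.181, 0.21, 74.5] off [-48.77 -65.54   2.27] rot [-0.0011 -0.0001 -0.0473]
```

Request:
arm_command([
  {"offset": [-2.2,-5,0],"rot": [0,0,0]},
  {"offset": [-6,-10,0],"rot": [0,0,0]},
  {"offset": [-11.3,-13.5,0],"rot": [0,0,0]},
  {"offset": [-17.6,-16.7,0],"rot": [0,0,0]},
  {"offset": [-23.9,-19.9,0],"rot": [0,0,0]},
  {"offset": [-29.3,-23.4,0],"rot": [0,0,0]},
  {"offset": [-32,-27.5,0],"rot": [0,0,-0.03]},
  {"offset": [-35.3,-32,0.2],"rot": [0,0,-0.047]},
  {"offset": [-38.2,-37.8,0.7],"rot": [0,0,-0.047]},
  {"offset": [-41.2,-43.7,1.2],"rot": [0,0,-0.047]},
  {"offset": [-43.3,-49,1.2],"rot": [0,0,-0.047]},
  {"offset": [-45,-54,1.3],"rot": [0,0,-0.047]},
  {"offset": [-46.5,-59,1.5],"rot": [0,0,-0.047]},
  {"offset": [-48,-63,2],"rot": [0,0,-0.047]},
  {"offset": [-48.8,-65.5,2.2],"rot": [0,0,-0.047]},
  {"offset": [-48.8,-65.5,2.2],"rot": [0,0,-0.047]},
  {"offset": [-48.8,-65.5,2.2],"rot": [0,0,-0.047]},
  {"offset": [-48.8,-65.5,2.2],"rot": [0,0,-0.047]},
], claw=4.5, squeeze=40)

```text
time_s: 2.4
position: [0.4542, -0.18, 0.2098]
eef_rot: [0.422, 3.113, 0.0]
wrist_force: [-0.1, -0.1, 0.2]
grip_width: 0.0448
```

Run:
```python
from h import *
from cell import arm
for n in ("wrist","side","top"):
    d=arm.capture(n); np.savez(f"pics/{n}1.npz",**d); cv2.imwrite(f"pics/{n}1.png",d["img"])
```

```text
(no output)
```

View pics/wrist1.png

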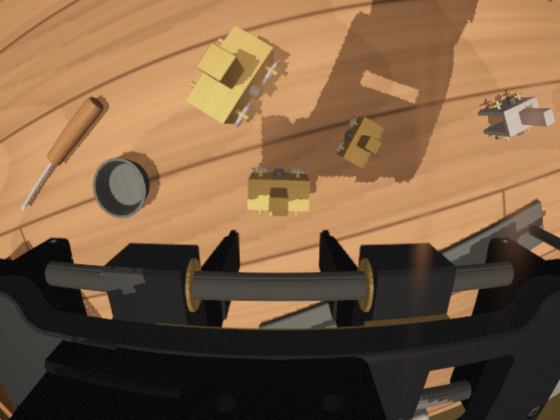

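View pics/side1.png

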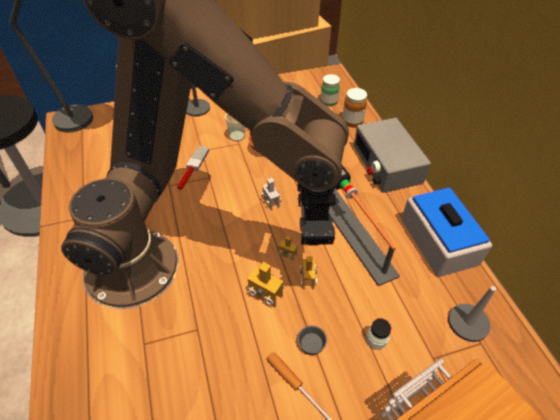

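Run:
```python
from h import *
w=ld("wrist1"); crop(w,230,150,330,230,8,"wz")
```

```text
(no output)
```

View pics/wz.png

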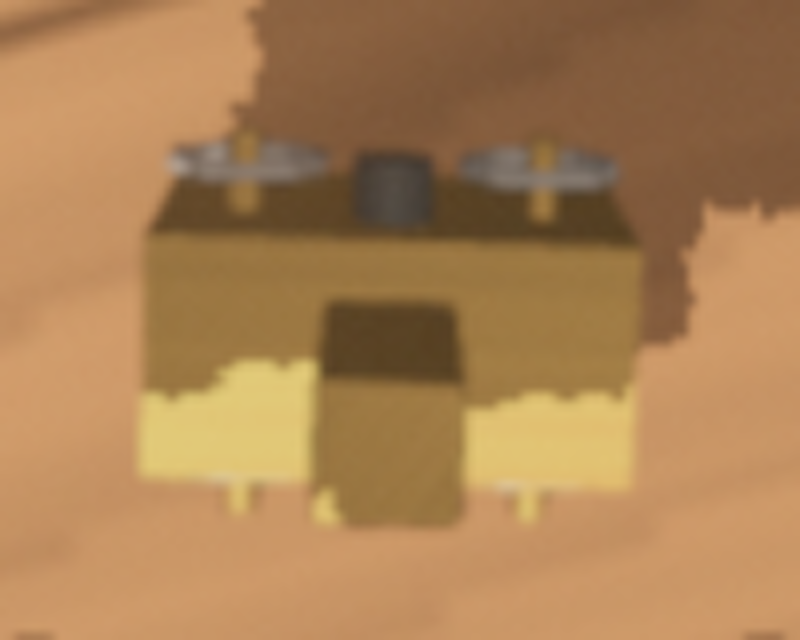

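```bash
cat >> h.py <<'E'
def fray(d,u,v):
    K=d["mtx"];E=d["extrinsics"];x=u-K[0,2];y=v-K[1,2];r=np.hypot(x,y);th=r/K[0,0]
    return E[:3,3],E[:3,:3]@np.array([np.sin(th)*x/r,np.sin(th)*y/r,np.cos(th)])
def fonz(d,u,v,z):
    o,r=fray(d,u,v);return o+r*(z-o[2])/r[2]
E
python3 - <<'E'
from h import *
from cell import arm
w=ld("wrist1");W=lambda a,b:(230+a/8-.4,150+b/8-.4)
for c,z in (([(148,235),(642,245),(632,490),(138,477)],.056),([(322,380),(463,383),(460,525),(312,520)],.1)):
    P=np.array([fonz(w,*W(*q),z) for q in c]);m=P.mean(0)
    d=P[1]-P[0]+P[2]-P[3];print(P.round(4),m,np.degrees(np.arctan2(d[1],d[0])),np.linalg.norm(d)/2)
s=arm.state();print(s["position"],s["eef_rot"])
E
```

```text
[[ 0.4322 -0.204   0.056 ]
 [ 0.4492 -0.1471  0.056 ]
 [ 0.4785 -0.1558  0.056 ]
 [ 0.4607 -0.2138  0.056 ]] [ 0.45516783 -0.18015186  0.056     ] 73.19173258546496 0.06003255925536831
[[ 0.4456 -0.1847  0.1   ]
 [ 0.4498 -0.1707  0.1   ]
 [ 0.4645 -0.175   0.1   ]
 [ 0.4598 -0.1899  0.1   ]] [ 0.4549134  -0.18007737  0.1       ] 72.92032037855003 0.015129623611446633
[ 0.45429539 -0.18029283  0.209782  ] [4.22348232e-01 3.11277422e+00 1.15737080e-05]
```

Request:
arm_command([
  {"offset": [-0.06,0,3],"rot": [0,0,0.025]},
  {"offset": [-0.06,0,6],"rot": [0,0,0.025]},
  {"offset": [-0.06,0,9],"rot": [0,0,0.025]},
  {"offset": [-0.06,0,11],"rot": [0,0,0.025]},
  {"offset": [-0.06,0,12.3],"rot": [0,0,0.025]},
  {"offset": [-0.06,0,12.8],"rot": [0,0,0.025]},
  {"offset": [-0.06,0,12.8],"rot": [0,0,0.025]},
])

```text
time_s: 3.42
position: [0.4549, -0.1811, 0.0818]
eef_rot: [0.463, 3.107, 0.0]
wrist_force: [0.7, -0.1, 0.1]
grip_width: 0.045
```

Request:
arm_command([
  {"offset": [0,0,0],"rot": [0,0,0]},
  {"offset": [0,0,0],"rot": [0,0,0]},
  {"offset": [0,0,0],"rot": [0,0,0]},
  {"offset": [0,0,0],"rot": [0,0,0]},
  {"offset": [0,0,0],"rot": [0,0,0]},
  {"offset": [0,0,0],"rot": [0,0,0]},
], claw=0.8, squeeze=40)

```text
time_s: 4.18
position: [0.4548, -0.1811, 0.0818]
eef_rot: [0.463, 3.107, -0.0]
wrist_force: [0.2, 1.7, 3.8]
grip_width: 0.0157
```

Request:
arm_command([
  {"offset": [0,0,-1],"rot": [0,0,0]},
  {"offset": [0,0,-4],"rot": [0,0,0]},
  {"offset": [0,0,-8],"rot": [0,0,0]},
  {"offset": [0,0,-12],"rot": [0,0,0]},
  {"offset": [0,0,-15.5],"rot": [0,0,0]},
  {"offset": [0,0,-17.2],"rot": [0,0,0]},
  {"offset": [0,0,-17.2],"rot": [0,0,0]},
  {"offset": [0,0,-17.2],"rot": [0,0,0]},
])

```text
time_s: 5.18
position: [0.4543, -0.1809, 0.2529]
eef_rot: [-0.463, -3.106, -0.001]
wrist_force: [-0.1, -0.3, -2.9]
grip_width: 0.0159
```

Run:
```python
from h import *
from cell import arm
print(arm.state()["wrist_force"],arm.state()["grip_width"])
d=arm.capture("side"); np.savez("pics/side2.npz",**d); cv2.imwrite("pics/side2.png",d["img"])
t=ld("top0");s=ld("side0")
def cop(d,box):
    x0,y0,x1,y1=box;h=cv2.cvtColor(d["img"],cv2.COLOR_BGR2HSV)[y0:y1,x0:x1].astype(int)
    return h
# top: for columns from 287..350 find copper row centroid within rows 135..150
I=t["img"].astype(float); 
pts=[]
for u in list(range(288,340)):
    col=I[128:158,u]; r=col[:,2]-col[:,0]
    bg=np.median(r[:6])
    if u in (290,310,330): print(u,[tuple(int(c) for c in q) for q in col[5:22]])
```

```text
[-0.05823444 -0.26416527 -2.88137955] 0.0159278600381145
290 [(64, 124, 178), (65, 123, 175), (68, 125, 176), (67, 125, 178), (70, 129, 183), (71, 131, 185), (70, 130, 183), (68, 127, 181), (63, 120, 178), (65, 122, 188), (73, 132, 194), (63, 115, 177), (56, 103, 159), (69, 119, 171), (86, 114, 149), (94, 104, 114), (95, 102, 102)]
310 [(67, 122, 176), (63, 118, 171), (60, 113, 165), (59, 115, 167), (64, 119, 173), (62, 119, 172), (61, 113, 172), (64, 119, 189), (71, 128, 195), (60, 110, 175), (52, 98, 155), (65, 112, 161), (88, 113, 142), (95, 103, 110), (94, 101, 101), (94, 101, 102), (94, 102, 103)]
330 [(66, 126, 180), (66, 123, 176), (64, 120, 171), (63, 117, 170), (60, 113, 175), (64, 120, 191), (63, 119, 193), (55, 102, 171), (50, 91, 146), (64, 102, 146), (85, 104, 127), (91, 99, 103), (91, 96, 98), (93, 98, 100), (92, 99, 100), (93, 101, 102), (93, 99, 101)]
```

View pics/side2.png

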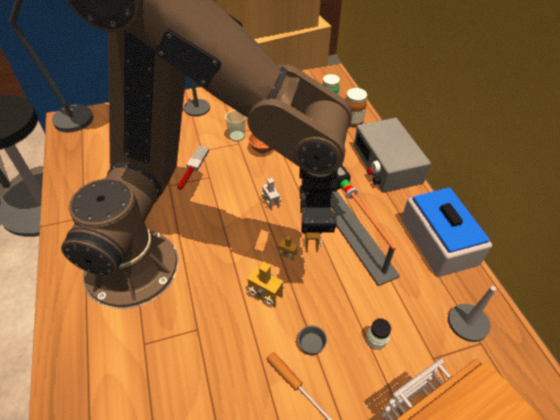

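Run:
```python
from h import *
t=ld("top0");s=ld("side0")
a=onz(t,290,143.3,.13);b=onz(t,330,139.2,.13)
print("top",a,b,np.degrees(np.arctan2(a[1]-b[1],a[0]-b[0])))
# side: bar between rows, centroid of strongly orange-red
I=s["img"].astype(float)
L=[]
for v in range(205,240,2):
    row=I[v,330:400]; sc=row[:,2]-1.3*row[:,1]
    k=int(sc.argmax()); w=np.clip(sc[max(k-4,0):k+5]-np.median(sc)-15,0,None); L.append((330+max(k-4,0)+(w*np.arange(len(w))).sum()/w.sum(),v))
L=np.array(L);print(L.round(1).tolist())
c=np.polyfit(L[:,1],L[:,0],1)
P=[onz(s,np.polyval(c,v),v,.13) for v in (200,240)];print("side",P,np.degrees(np.arctan2(P[0][1]-P[1][1],P[0][0]-P[1][0])))
for nm,(p,q) in (("top",(a,b)),("side",P)):
    for y in (-.2,-.1,0,.1): print(nm,y,(p+(q-p)*(y-p[1])/(q[1]-p[1]))[:2].round(4))
```

```text
top [ 0.6334106  -0.04839405  0.13      ] [ 0.64687309 -0.15176722  0.13      ] 97.41997779937276
[[361.1, 205.0], [362.9, 207.0], [364.4, 209.0], [366.0, 211.0], [367.6, 213.0], [369.1, 215.0], [370.7, 217.0], [372.0, 219.0], [373.7, 221.0], [375.2, 223.0], [376.8, 225.0], [378.2, 227.0], [379.8, 229.0], [381.4, 231.0], [382.9, 233.0], [384.4, 235.0], [386.1, 237.0], [387.5, 239.0]]
side [array([ 0.63596419, -0.05553684,  0.13      ]), array([ 0.65646341, -0.20462696,  0.13      ])] 97.8288216781852
top -0.2 [ 0.6532 -0.2   ]
top -0.1 [ 0.6401 -0.1   ]
top 0 [0.6271 0.    ]
top 0.1 [0.6141 0.1   ]
side -0.2 [ 0.6558 -0.2   ]
side -0.1 [ 0.6421 -0.1   ]
side 0 [0.6283 0.    ]
side 0.1 [0.6146 0.1   ]
```

Run:
```python
from h import *
from cell import arm
s=arm.state();print(s["position"],s["eef_rot"])
offs(s["position"],s["eef_rot"],[(.6457,-.135,.253,97.6)])
```

```text
[ 0.45435254 -0.18091054  0.25269778] [-4.62747057e-01 -3.10569598e+00 -1.13509477e-03]
[0.6457, -0.135, 0.253, 97.6] off [-16.97   9.97  -0.05] rot [ 0.0008 -0.0016 -0.4285]
```

Request:
arm_command([
  {"offset": [-2.5,1.5,0],"rot": [0,0,-0.06]},
  {"offset": [-6,3.5,0],"rot": [0,0,-0.15]},
  {"offset": [-9.5,5.5,0],"rot": [0,0,-0.24]},
  {"offset": [-13,7.5,0],"rot": [0,0,-0.33]},
  {"offset": [-15.5,9,0],"rot": [0,0,-0.4]},
  {"offset": [-17,10,0],"rot": [0,0,-0.428]},
  {"offset": [-17,10,0],"rot": [0,0,-0.428]},
  {"offset": [-17,10,0],"rot": [0,0,-0.428]},
  {"offset": [-17,10,0],"rot": [0,0,-0.428]},
])

```text
time_s: 6.35
position: [0.6459, -0.1353, 0.2536]
eef_rot: [0.206, -3.135, -0.0]
wrist_force: [0.1, 0.6, -2.8]
grip_width: 0.0155
```

Run:
```python
from h import *
from cell import arm
s=arm.state();print(s["position"],s["eef_rot"],s["wrist_force"])
for n in ("wrist","side","top"):
    d=arm.capture(n); np.savez(f"pics/{n}3.npz",**d); cv2.imwrite(f"pics/{n}3.png",d["img"])
    if n=="side": crop(d,290,130,420,290,3.7,"sz3")
    if n=="top": crop(d,190,100,390,220,4,"tz3")
```

```text
[ 0.64589861 -0.13532938  0.25362599] [ 2.06181836e-01 -3.13454736e+00 -2.16079877e-04] [ 0.09195404  0.64369839 -2.77137187]
```

View pics/wrist3.png

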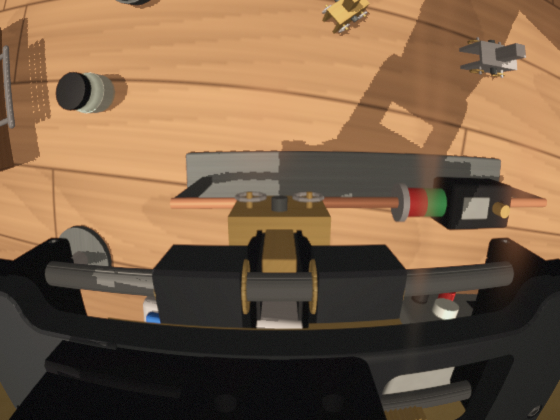

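View pics/sz3.png

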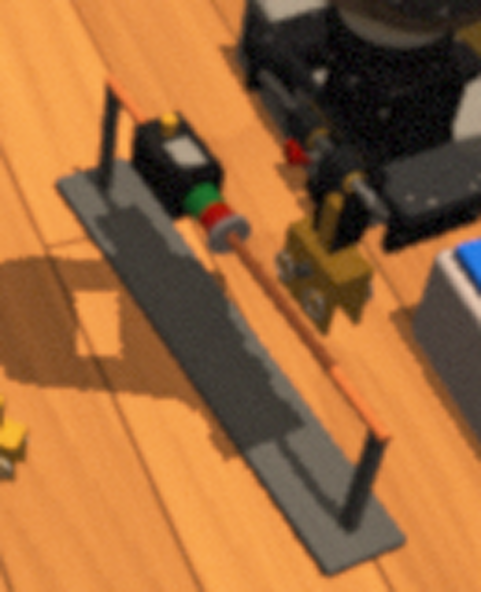

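View pics/tz3.png

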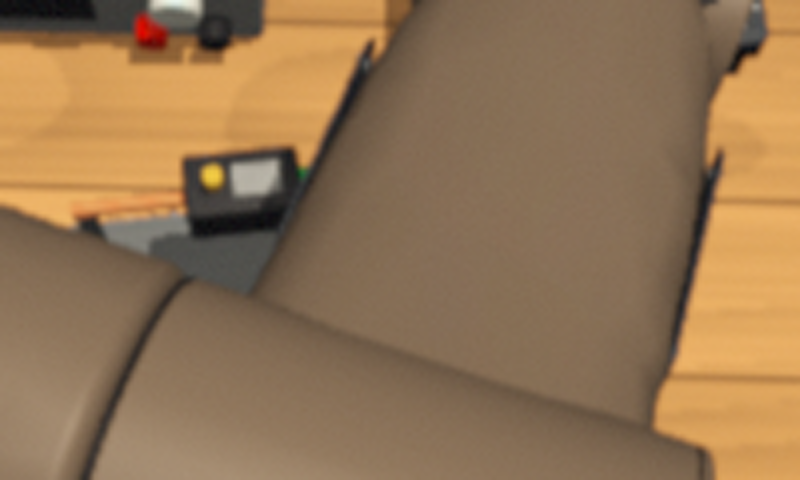

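Run:
```python
from h import *
w=ld("wrist3"); crop(w,160,170,360,235,4,"wa"); crop(w,360,170,560,240,4,"wb")
```

```text
(no output)
```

View pics/wa.png

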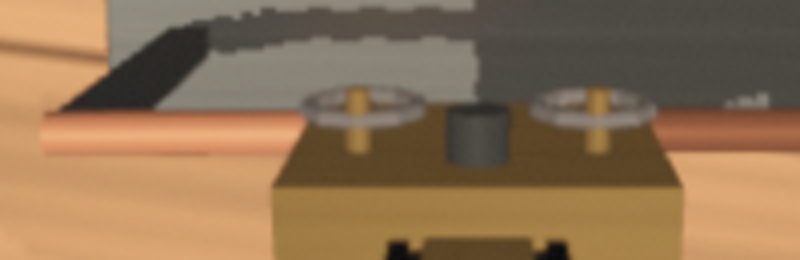

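View pics/wb.png

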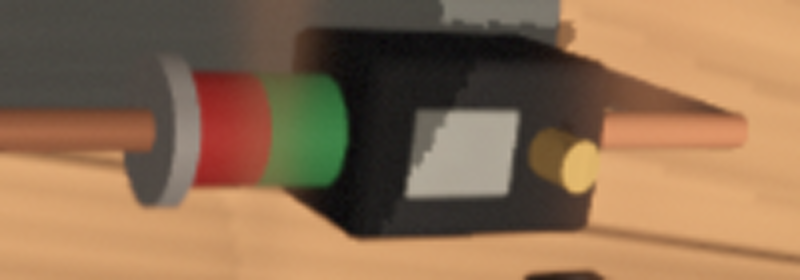

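Run:
```python
from h import *
from cell import arm
w=ld("wrist3");A=lambda a,b:(160+a/4-.4,170+b/4-.4);B=lambda a,b:(360+a/4-.4,170+b/4-.4)
P=np.array([fonz(w,*q,.13) for q in (A(60,133),A(280,132),A(720,130),B(60,130),B(700,131))]);print(P.round(4))
c=np.polyfit(P[:,1],P[:,0],1);print(c,"ang",90+np.degrees(np.arctan(-c[0])),[np.polyval(c,y) for y in(-.135,-.1,-.05)])
print("ends",fonz(w,*A(42,133),.13),fonz(w,*B(747,131),.13),"face",fonz(w,*B(148,130),.13))
```

```text
[[ 0.6597 -0.2293  0.13  ]
 [ 0.6528 -0.1784  0.13  ]
 [ 0.6395 -0.0818  0.13  ]
 [ 0.6352 -0.0495  0.13  ]
 [ 0.6087  0.1479  0.13  ]]
[-0.13516264  0.62858127] ang 97.69759916378446 [np.float64(0.6468282214409127), np.float64(0.6420975291670799), np.float64(0.6353393973473187)]
ends [ 0.66024199 -0.23363181  0.13      ] [0.60580906 0.16908021 0.13      ] face [ 0.63229436 -0.02815795  0.13      ]
```

Request:
arm_command([
  {"offset": [-0.05,0,1],"rot": [0,0,0]},
  {"offset": [-0.05,0,2],"rot": [0,0,0]},
  {"offset": [-0.05,0,3],"rot": [0,0,0]},
  {"offset": [-0.05,0,4],"rot": [0,0,0]},
  {"offset": [-0.05,0,4],"rot": [0,0,0]},
])

```text
time_s: 7.12
position: [0.6467, -0.1349, 0.2125]
eef_rot: [0.207, -3.133, -0.001]
wrist_force: [-0.0, -1.1, -1.9]
grip_width: 0.0163
```

Run:
```python
from h import *
from cell import arm
for n in ("wrist","side"):
    d=arm.capture(n); np.savez(f"pics/{n}4.npz",**d)
    if n=="side": crop(d,310,160,420,270,5,"sz4")
    else: crop(d,160,150,460,290,2.6,"wz4")
```

```text
(no output)
```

View pics/sz4.png

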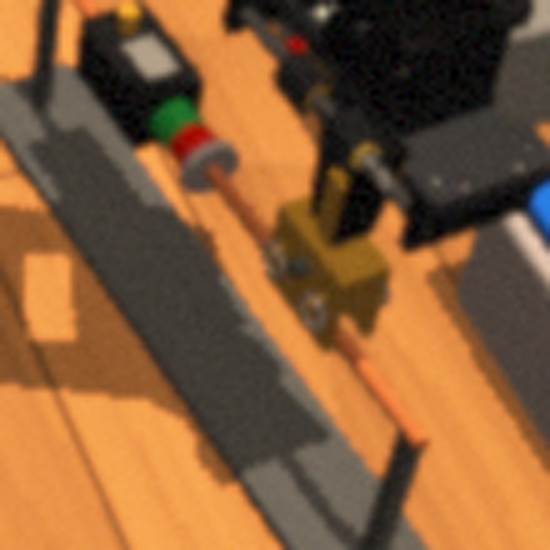

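View pics/wz4.png

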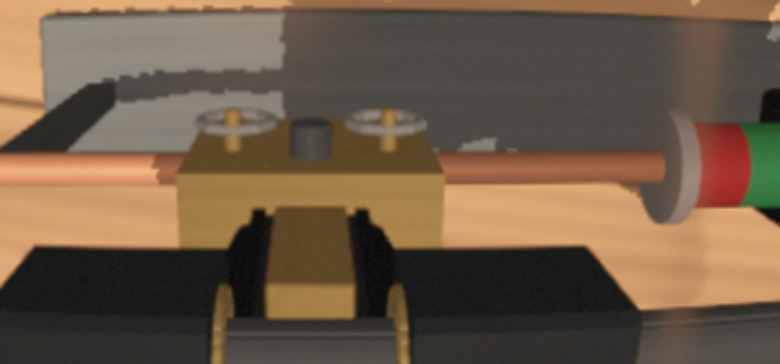

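Request:
arm_command([
  {"offset": [0,0,1.2],"rot": [0,0,0]},
  {"offset": [0,0,2.4],"rot": [0,0,0]},
  {"offset": [0,0,3.6],"rot": [0,0,0]},
  {"offset": [0,0,4.3],"rot": [0,0,0]},
  {"offset": [0,0,4.3],"rot": [0,0,0]},
])

```text
time_s: 7.85
position: [0.6469, -0.1349, 0.1699]
eef_rot: [0.208, -3.134, -0.001]
wrist_force: [0.4, 0.1, -2.2]
grip_width: 0.0156
```

Request:
arm_command([
  {"offset": [0,0,0.15],"rot": [0,0,0]},
  {"offset": [0,0,0.3],"rot": [0,0,0]},
  {"offset": [0,0,0.3],"rot": [0,0,0]},
])

```text
time_s: 8.22
position: [0.647, -0.1349, 0.1677]
eef_rot: [-0.208, 3.135, 0.0]
wrist_force: [-0.7, 0.1, -2.9]
grip_width: 0.0156
```

Request:
arm_command([
  {"offset": [0,0,0.05],"rot": [0,0,0]},
  {"offset": [0,0,0.1],"rot": [0,0,0]},
  {"offset": [0,0,0.1],"rot": [0,0,0]},
])

```text
time_s: 8.6
position: [0.6471, -0.135, 0.1668]
eef_rot: [-0.208, 3.134, -0.0]
wrist_force: [-0.2, 0.4, 0.4]
grip_width: 0.0157
```

Request:
arm_command([
  {"offset": [0,0,0.05],"rot": [0,0,0]},
  {"offset": [0,0,0.1],"rot": [0,0,0]},
  {"offset": [0,0,0.1],"rot": [0,0,0]},
])

```text
time_s: 8.98
position: [0.6471, -0.135, 0.1667]
eef_rot: [-0.208, 3.134, -0.0]
wrist_force: [-4.0, 1.4, 8.7]
grip_width: 0.016
```

Request:
arm_command([
  {"offset": [0,0.3,-0.05],"rot": [0,0,0]},
  {"offset": [0,1,-0.05],"rot": [0,0,0]},
  {"offset": [0,1.8,-0.05],"rot": [0,0,0]},
  {"offset": [0,2.6,-0.05],"rot": [0,0,0]},
  {"offset": [0,3.3,-0.05],"rot": [0,0,0]},
  {"offset": [0,4,-0.05],"rot": [0,0,0]},
  {"offset": [0,4,-0.05],"rot": [0,0,0]},
])

```text
time_s: 9.85
position: [0.6421, -0.0944, 0.1668]
eef_rot: [-0.208, 3.133, 0.0]
wrist_force: [0.3, 1.1, 6.4]
grip_width: 0.0156
```

Request:
arm_command([
  {"offset": [0,0.6,0],"rot": [0,0,0]},
  {"offset": [0,1.3,0],"rot": [0,0,0]},
  {"offset": [0,2,0],"rot": [0,0,0]},
  {"offset": [0,2.6,0],"rot": [0,0,0]},
  {"offset": [0,3,0],"rot": [0,0,0]},
  {"offset": [0,3,0],"rot": [0,0,0]},
])

```text
time_s: 10.6
position: [0.6381, -0.065, 0.1667]
eef_rot: [-0.208, 3.133, -0.0]
wrist_force: [-0.2, -0.1, 6.6]
grip_width: 0.0159
```

Run:
```python
from h import *
from cell import arm
s=arm.state();print(s["position"],s["wrist_force"],s["wrist_torque"])
for n in ("wrist","side"):
    d=arm.capture(n); np.savez(f"pics/{n}5.npz",**d)
    if n=="side": crop(d,300,140,400,240,6,"sz5")
    else: crop(d,200,150,460,290,3,"wz5")
```

```text
[ 0.63814133 -0.06500583  0.16671319] [-0.22772291 -0.07377451  6.62215197] [ 0.01051809 -0.0277076   0.04470782]
```

View pics/sz5.png

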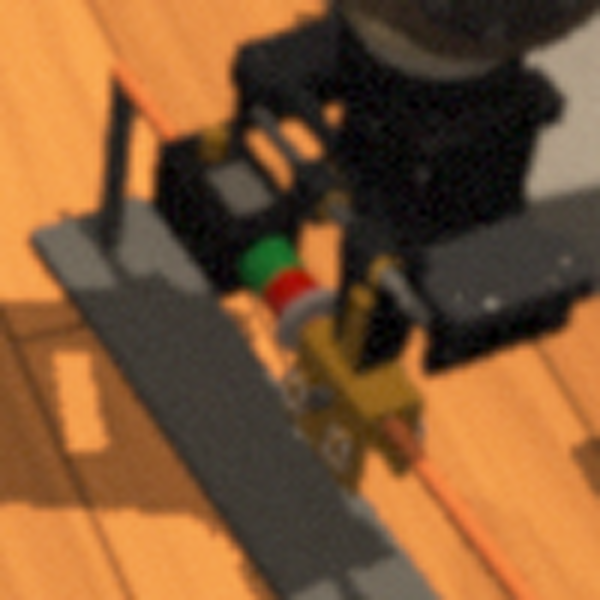

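View pics/wz5.png

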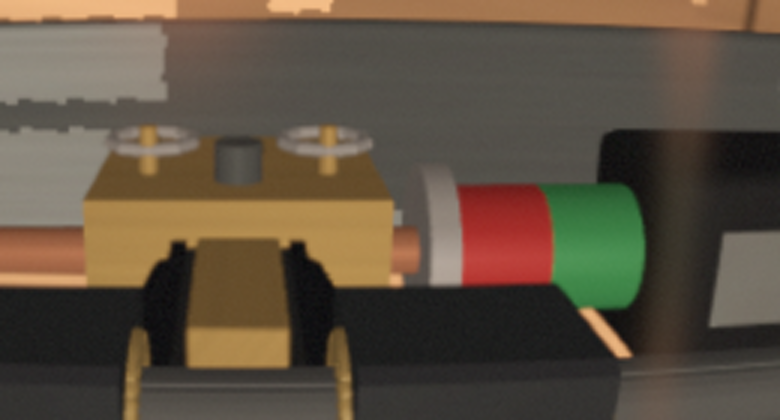

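Request:
arm_command([
  {"offset": [0,0.2,0],"rot": [0,0,0]},
  {"offset": [0,0.4,0],"rot": [0,0,0]},
  {"offset": [0,0.4,0],"rot": [0,0,0]},
])

```text
time_s: 11.08
position: [0.6377, -0.0614, 0.1668]
eef_rot: [-0.208, 3.133, -0.001]
wrist_force: [-0.0, -2.7, 5.5]
grip_width: 0.0157
```

Request:
arm_command([
  {"offset": [0,0.2,0],"rot": [0,0,0]},
  {"offset": [0,0.4,0],"rot": [0,0,0]},
  {"offset": [0,0.4,0],"rot": [0,0,0]},
])

```text
time_s: 11.45
position: [0.6372, -0.0575, 0.1667]
eef_rot: [-0.208, 3.133, -0.001]
wrist_force: [0.7, -1.8, 6.2]
grip_width: 0.0158
```

Request:
arm_command([
  {"offset": [0,0.2,0],"rot": [0,0,0]},
  {"offset": [0,0.4,0],"rot": [0,0,0]},
  {"offset": [0,0.4,0],"rot": [0,0,0]},
])

```text
time_s: 11.82
position: [0.6367, -0.0538, 0.1668]
eef_rot: [-0.208, 3.133, -0.002]
wrist_force: [1.4, -3.9, 5.1]
grip_width: 0.0156
```

Request:
arm_command([
  {"offset": [0,0.2,0],"rot": [0,0,0]},
  {"offset": [0,0.4,0],"rot": [0,0,0]},
  {"offset": [0,0.4,0],"rot": [0,0,0]},
])

```text
time_s: 12.2
position: [0.6362, -0.0501, 0.1668]
eef_rot: [-0.208, 3.133, -0.002]
wrist_force: [0.3, -6.0, 6.0]
grip_width: 0.0156
```

Request:
arm_command([
  {"offset": [0,0.2,0],"rot": [0,0,0]},
  {"offset": [0,0.4,0],"rot": [0,0,0]},
  {"offset": [0,0.6,0],"rot": [0,0,0]},
  {"offset": [0,0.6,0],"rot": [0,0,0]},
])

```text
time_s: 12.7
position: [0.6355, -0.0446, 0.1668]
eef_rot: [-0.208, 3.133, -0.003]
wrist_force: [1.9, -8.1, 4.8]
grip_width: 0.016
```

Run:
```python
from h import *
from cell import arm
s=arm.state();print(s["position"],s["wrist_force"],s["wrist_torque"])
for n in ("wrist","side"):
    d=arm.capture(n); np.savez(f"pics/{n}6.npz",**d)
    if n=="side": crop(d,300,140,400,240,6,"sz6")
    else: crop(d,200,150,460,290,3,"wz6")
```

```text
[ 0.63546157 -0.04455298  0.16678718] [ 1.89201439 -8.08901836  4.7933718 ] [-1.46372343 -0.09715672  0.06981161]
```

View pics/sz6.png

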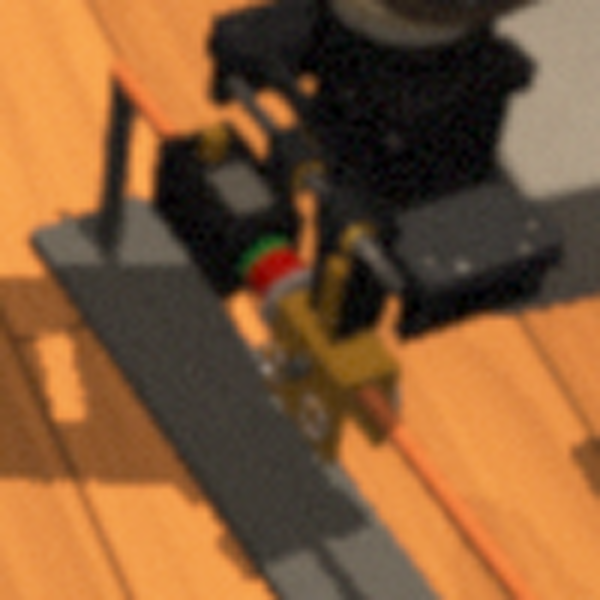

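View pics/wz6.png

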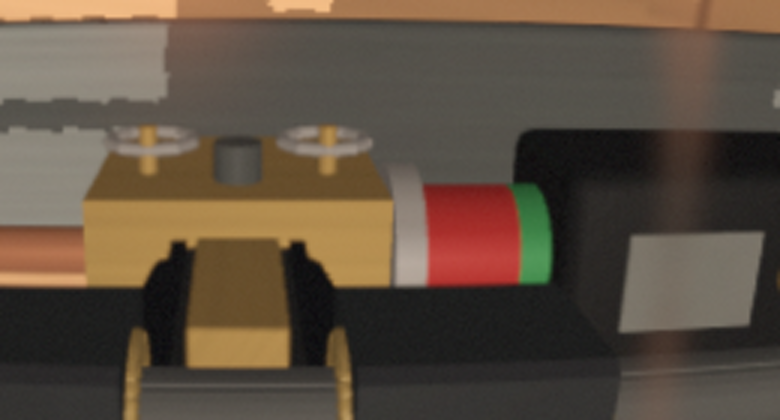

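Request:
arm_command([
  {"offset": [0,0.2,0.02],"rot": [0,0,0]},
  {"offset": [0,0.4,0.03],"rot": [0,0,0]},
  {"offset": [0,0.55,0.03],"rot": [0,0,0]},
  {"offset": [0,0.55,0.03],"rot": [0,0,0]},
  {"offset": [0,0.55,0.03],"rot": [0,0,0]},
])

```text
time_s: 13.42
position: [0.6348, -0.0396, 0.1668]
eef_rot: [-0.208, 3.132, -0.004]
wrist_force: [0.7, -11.4, 6.6]
grip_width: 0.0157
```

Run:
```python
from h import *
from cell import arm
s=arm.state();print(s["position"],s["wrist_force"],s["wrist_torque"])
for n in ("wrist","side"):
    d=arm.capture(n); np.savez(f"pics/{n}7.npz",**d)
    if n=="side": crop(d,310,150,370,210,9,"sz7")
    else: crop(d,300,190,420,260,6,"wz7")
```

```text
[ 0.63484332 -0.03964343  0.16677703] [  0.73478118 -11.39348553   6.55793614] [-2.06945183  0.02654917  0.05647437]
```

View pics/sz7.png

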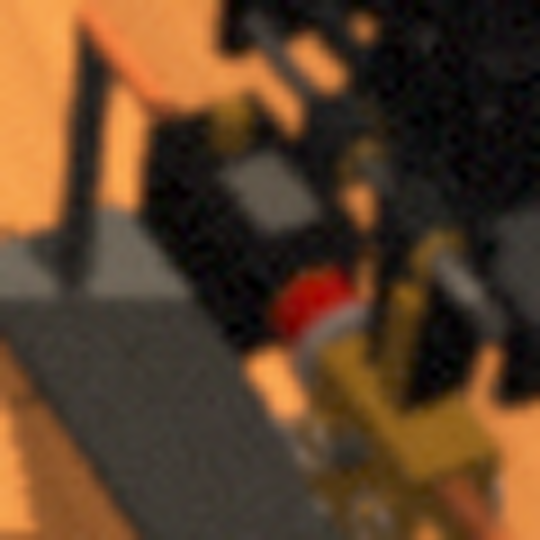

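View pics/wz7.png

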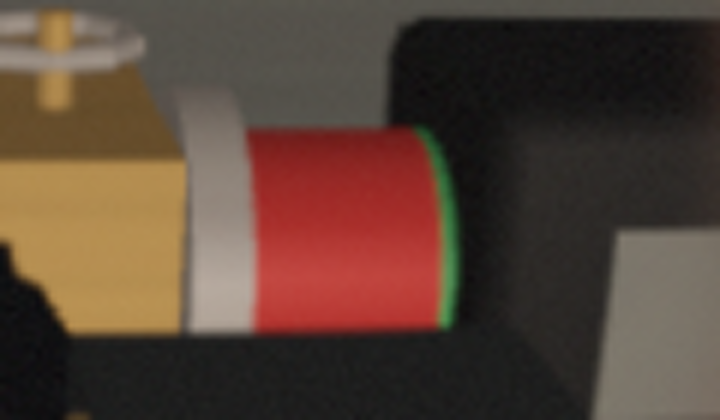

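Request:
arm_command([
  {"offset": [0,0.1,0],"rot": [0,0,0]},
  {"offset": [0,0.19,0],"rot": [0,0,0]},
  {"offset": [0,0.19,0],"rot": [0,0,0]},
  {"offset": [0,0.19,0],"rot": [0,0,0]},
  {"offset": [0,0.19,0],"rot": [0,0,0]},
])

```text
time_s: 14.15
position: [0.6346, -0.038, 0.1667]
eef_rot: [-0.208, 3.132, -0.005]
wrist_force: [0.3, -12.2, 7.2]
grip_width: 0.0155
```

Run:
```python
from h import *
from cell import arm
s=arm.state();print(s["position"],s["wrist_force"],s["wrist_torque"])
for n in ("wrist","side"):
    d=arm.capture(n); np.savez(f"pics/{n}8.npz",**d)
    if n=="side": crop(d,310,150,370,210,9,"sz8"); cv2.imwrite("pics/side8.png",d["img"])
    else: crop(d,300,190,420,260,6,"wz8")
```

```text
[ 0.63461291 -0.03801207  0.16674884] [  0.30023046 -12.20957463   7.15703943] [-2.35900954 -0.06980029  0.07914082]
```

View pics/side8.png

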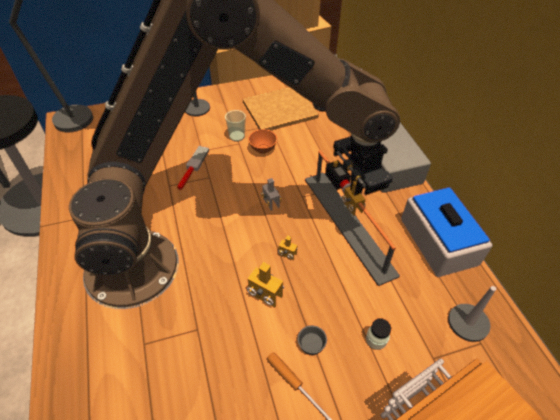

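View pics/wz8.png

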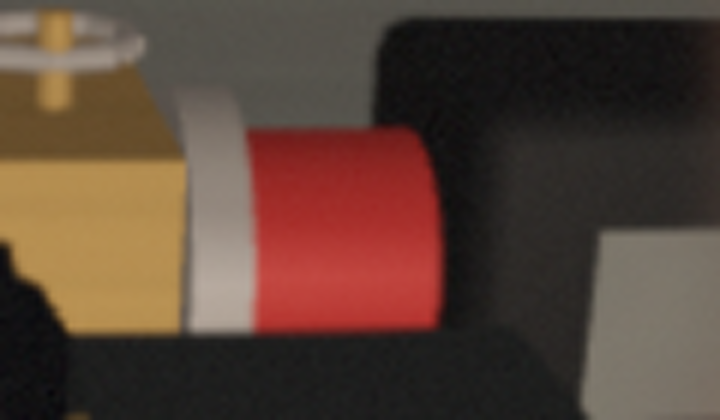

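Request:
arm_command([
  {"offset": [0,0,0],"rot": [0,0,0]},
  {"offset": [0,0,0],"rot": [0,0,0]},
  {"offset": [0,0,0],"rot": [0,0,0]},
  {"offset": [0,0,0],"rot": [0,0,0]},
])

```text
time_s: 14.75
position: [0.6346, -0.038, 0.1668]
eef_rot: [-0.208, 3.132, -0.005]
wrist_force: [0.4, -12.1, 7.5]
grip_width: 0.0161
```

Run:
```python
from cell import arm
s=arm.state();print(s["position"],s["wrist_force"],s["grip_width"],s["time_s"])
print(arm.close_job())
```

```text
[ 0.6346232  -0.03802008  0.16676599] [  0.36121744 -12.11354099   7.48662303] 0.01612460352069319 14.75
the job is handed in; nothing more can be done
None
```

The middle-sized brass hanger is on the copper bar, still gripped by its post and pressing the plunger about half-way in. I handed the job in at 14.75 s.

- **Hooking on:** I lowered it over the bar with its front end about 78 mm short of the contact, then slid it along. It stayed down on the bar all the way.
- **Plunger depth:** in the last wrist picture the green half of the stem has just gone and the full red half still shows. From where the force began to rise, the arm moved about 20 mm.
- **Force along the bar:** the wrist reads about 12 N, a little over the 10 N you gave. I put the extra 2 N down to sliding friction, since a similar force showed just before contact.
- **Holding steady:** the arm presses the hanger down with about 10 N (7.5 N net at the wrist plus its weight). Position and force did not change over a 0.5 s hold.
- **Rest of the bench:** in the last side picture the steel hanger, the two other brass hangers and the other things look to be where they were.

No check failed. The camera estimates of the bar's position differed by about 2 mm, well inside the 5 mm clearance on each side.

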